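# Put the full tin away in the self-closing drawer

## Robot

A 7-joint arm with a two-finger parallel gripper is mounted at the origin on a cart in front of the work surface, level with it; the furniture and walls round the work are solid. World frame = base frame: x ahead of the robot, y to its left, z up, the work surface at z = 0. Lengths are in m, angles in degrees, forces in N, time in s.
With the tool pointing down it reaches from about 0.4 to 0.875 m from the base axis. Payload 4.4 kg.
Tool frame: the origin (TCP) lies on the centre line of the jaws, within the pads' length; the fingertips stand manip.tips_ahead ahead of it and the grasp point (between the pads) lies 11 mm behind it (manip.tips_ahead is the distance from the TCP to the fingertips, in m); z points along the fingers, y is the line along which they close (so a half turn about z gives the same grasp; the last joint's range is limited). The gripper opens to 85 mm and grips with 20 to 120 N. Pads are 22 mm wide; open, the fingers measure 114 mm over their backs; the gripper's body (76 mm by 85 mm) begins 54 mm behind the grasp point. The pads swing forward as they close: fully open they stand 13 mm farther back than shut.
Start: joints at [-77.395, 36.005, 2.206, 86.941, -1.547, 57.084, -1.146], TCP at [0.183, 0.624, 0.239] pointing down, gripper open.
Joint ranges: [-175.42, 175.42], [-21.48, 121.26], [-71.46, 75.88], [10.55, 141.38], [-63.04, 243.04], [13.31, 113.54], [-168.57, 168.57]. Speed limits (degrees/s): [147.25, 147.25, 180, 180, 180, 180, 180].

## Interface

Orientations are given as [roll, pitch, yaw] about the fixed x, y, z axes, in that order (R = Rz(yaw) Ry(pitch) Rx(roll)).
In Python, from workcell import telemetry, imaging, job, manip gives the robot as it stands.
- The arm moves only by the tool send_rows, never from a script. Its argument "commands" is a list of rows, each an object with "delta_pos": the shift along the tool's x, y, z in m, a list of three; "twist": the turn, a rotation vector about the tool's x, y, z in rad, a list of three; "claw": the closure, from -1 (fully open) to 1 (shut). A call has 1 to 5 rows; each row is the pose to reach, as a shift and turn from the pose commanded when the call began, along the tool's axes at that moment; what a row does not reach only later rows make up. A row lasts 1/8 s, in which the tool goes at most 62.5 mm and 10.7 degrees, less where a joint would pass 70% of its speed; a pose out of reach is approached as far as the arm can. A call with a gripper value outside its range is refused whole. The fingers move at their own pace and stop on an object; "grip_force" is the grip in N (left out, the last holds). Time passes only in rows, so rows that repeat a pose let the fingers close. It gives the time, the measured TCP pose, the force, the opening and the grip force at its end, in the units of the state.
- telemetry.state(): the state, without advancing time (a new reading comes with each control period).
- imaging.grab_frame(name): name is "side" or "top" or "wrist"; returns a dict with "frame" (400x640x3 uint8, red, green, blue), "fx", "fy", "cx", "cy" (pixels), "dist" ([k1, k2, p1, p2, k3] as OpenCV has them; the pictures are not rectified), "R" (3x3) and "t" (3): a world point X has camera coordinates R X + t. Camera axes: x right, y down, z forward; pixel columns grow to the right and rows downward; lengths in m; the calibration is good to about 2 mm. A picture is of the moment at which its call begins. There is no depth.
- job.sign_off(): hands the job in; it is judged then, once.
Trained networks look in a picture, given as the dict that the camera call returned (one of the last four; its "shot" number tells which), for a name from the list of things; names that differ only in an ending like _2 or _b are one class to them, and where a whole thing is asked for, a point or a joint stands for the part that bears it (a point fixed in the world has none). Each returns a list of dicts, best first, with "confidence" (0 to 1); they miss things now and then, are a little off and sometimes report something else, mostly with a low value. They report only what shows in the picture. A call takes as long as a camera call. They do not tell look-alikes from the thing itself.
- imaging.trace(thing, picture): "mask" (400x640 bool, what is visible of it) and "rect" ([left, top, right, bottom] in pixels, round what is visible of it).
The state is a dict: "time_s": time; "qpos": joint angles; "qd": joint speeds; "joint_torque": joint torques, N m; "tool_pos": TCP position; "eef_rot": TCP orientation; "wrist_force": force on the tool from outside, world axes, zero at the start; "ft_torque": the same for the moment, N m; "finger_gap": finger opening in m; "finger_force": force on a finger pad.
Only numpy, scipy, OpenCV 4.12 (cv2) and the standard library are available. Lean on these libraries where they do the work, as an engineer would, in place of code of your own. Each camera call takes 0.05 s, during which the arm holds its last target. There are 200 camera calls.

## Task

Pull the drawer of the little wooden unit right out to its stop, so that it stays open by itself. One of the two like tins is full and the other nearly empty: lift them in turn to feel which is heavier, set the heavier one down gently, upright, in the drawer and push the drawer fully shut. Leave the lighter one standing on the counter where you found it, and do not disturb the coffee cup, the muffin or the honey jar.

Things in the scene. Friction and masses are not known exactly. Their poses are not given: they have to be found in the camera images.
- cabinet: low wooden counter-top drawer unit, fixed, 235 deep x 280 wide x 145 mm high, cups on the back of its top, turned up to 0.2 rad on the counter. Origin: centre of its underside; x from its front to its back, z up; its front face lies at x = -117 mm
- drawer: its only drawer. Origin: centre of the top of its inner floor, 29 mm above the counter; axes as the cabinet's. Shut (as it starts) the origin is at x = -15 mm in the cabinet's frame; it slides 150 mm along the cabinet's -x to a hard stop. Inside 189 mm long (x), 230 mm wide (y), side walls 56 mm high; front panel at x -118 to -102 mm, top edge 100 mm above the inner floor
- drawer_handle (a point): middle of the drawer's brass bar handle: round bar 12 mm thick, 120 mm long along the drawer's y, 112 mm above the counter, 33 mm below the unit's top; its middle line is 45 mm in front of the front panel, a foot to the panel 52 mm either side of the middle. Take it from above. Axes as the drawer's
- drawer_load (a point): point on the drawer's inner floor, 27 mm in front of its origin: with the drawer fully out, the middle of the part that is clear of the cabinet (67 mm to the front wall, 75 mm to the cabinet's face). Runners pull the drawer shut with 3 to 7 N, plus drag of 2 N at 0.05 m/s, but hold it open with up to 4 N in the last 20 mm before the stop
- tin_a: one of two like, closed, square tins with a wooden lid, 60 x 60 x 88 mm high, upright on the counter. Origin: centre of its underside, z up, sides along x and y. Either may be the full one; the two differ by more than 0.2 kg, both weigh less than 0.7 kg. The lid is fixed
- tin_b: the other tin, the same in every visible way
- coffee_cup: espresso cup with coffee in it, 63 x 89 x 51 mm, loose, behind the tins; a bystander. Origin on its underside
- muffin: dark muffin, 80 mm across and 75 mm high, loose, behind the tins; a bystander. Origin: centre of its underside
- honey_jar: honey jar, 72 mm across and 101 mm high, loose, behind the tins; a bystander. Origin: centre of its underside
Things that resemble listed ones, but are neither listed nor needed, are in the scene too. Leave any blue look-alike of the tin_b alone.

How it is judged (in metres and radians):
On the way, in this order (a step that is already met when the one before it is completed fails the run):
1. the drawer has been pulled out to its stop (within 7 mm) (x of drawer in the frame of cabinet below -0.158 m), for 0.2 s.
2. the heavier tin stands upright and released on the floor of the drawer, which stays open at its stop (within 10 mm) (x of drawer in the frame of cabinet below -0.155 m and ((x of tin_a in the frame of drawer between -0.1 and 0.1 m and y of tin_a in the frame of drawer between -0.115 and 0.115 m and z of tin_a in the frame of drawer between -0.005 and 0.005 m and angle between tin_a's own z axis and vertical below 0.1 rad and contact force between tin_a and drawer above 3.5 N and contact force between tin_a and the fingers below 0.1 N) or (x of tin_b in the frame of drawer between -0.1 and 0.1 m and y of tin_b in the frame of drawer between -0.115 and 0.115 m and z of tin_b in the frame of drawer between -0.005 and 0.005 m and angle between tin_b's own z axis and vertical below 0.1 rad and contact force between tin_b and drawer above 3.5 N and contact force between tin_b and the fingers below 0.1 N))), for 0.2 s.
At the end, for the whole second after the job is handed in: The drawer is shut (within 6 mm) and at rest, the heavier tin stands upright (within 0.1 rad), released, on the drawer's floor inside it, and the lighter tin stands upright on the counter within 50 mm of where it stood at the start (x of drawer in the frame of cabinet above -0.021 m and linear speed of drawer below 0.01 m/s and ((x of tin_a in the frame of drawer between -0.1 and 0.1 m and y of tin_a in the frame of drawer between -0.115 and 0.115 m and z of tin_a in the frame of drawer between -0.005 and 0.005 m and angle between each of tin_a, tin_b's own z axis and vertical below 0.1 rad and contact force between tin_a and drawer above 3.5 N and contact force between tin_a and the fingers below 0.1 N and linear speed of each of tin_a, tin_b below 0.02 m/s and distance of tin_b from where it was at the start of the episode below 0.05 m and height (world z) of tin_b below 0.005 m) or (x of tin_b in the frame of drawer between -0.1 and 0.1 m and y of tin_b in the frame of drawer between -0.115 and 0.115 m and z of tin_b in the frame of drawer between -0.005 and 0.005 m and angle between each of tin_b, tin_a's own z axis and vertical below 0.1 rad and contact force between tin_b and drawer above 3.5 N and contact force between tin_b and the fingers below 0.1 N and linear speed of each of tin_b, tin_a below 0.02 m/s and distance of tin_a from where it was at the start of the episode below 0.05 m and height (world z) of tin_a below 0.005 m))); the robot touches nothing.
It fails at once if the coffee cup, the muffin or the honey jar is moved more than 25 mm or tipped more than 0.3 rad (distance of any of coffee_cup, muffin, honey_jar from where it was at the start of the episode above 0.025 m or angle between any of coffee_cup, muffin, honey_jar's own z axis and vertical above 0.3 rad).
It fails at once if a tin is knocked over (tilted more than 0.6 rad) (angle between any of tin_a, tin_b's own z axis and vertical above 0.6 rad).
It fails at once if a tin is dropped or slammed into the drawer (moves at over 0.45 m/s within 22 mm above its floor) ((x of tin_a in the frame of drawer between -0.1 and 0.1 m and y of tin_a in the frame of drawer between -0.115 and 0.115 m and z of tin_a in the frame of drawer between 0.002 and 0.022 m and linear speed of tin_a above 0.45 m/s) or (x of tin_b in the frame of drawer between -0.1 and 0.1 m and y of tin_b in the frame of drawer between -0.115 and 0.115 m and z of tin_b in the frame of drawer between 0.002 and 0.022 m and linear speed of tin_b above 0.45 m/s)).
It also fails if it takes over 72 s, if anything falls off the work surface, if the arm or the gripper's body presses on something with over 40 N, if the wrist force passes 120 N, or if a joint passes its speed limit or range.

## Working session

There is one attempt and no reset: what is moved stays moved. The work goes in short steps, Python scripts to look and compute and a tool call to move; the robot and the scene stay as the last step left them, time stands still between calls to the robot, and variables do not carry over. Pictures are saved under pics/ and viewed, at most 11 in all, crops included, and the job is handed in when it is done.

Besides the shell and the picture viewer there is one more tool, called after "Call:" by a JSON object that holds its "op" and its "data", one argument or row to a line. send_rows: Moves the arm, as the interface text tells. Its arguments: {"type":"object","properties":{"commands":{"type":"array","items":{"type":"object","properties":{"delta_pos":{"type":"array","items":{"type":"number"}},"twist":{"type":"array","items":{"type":"number"}},"claw":{"type":"number"}}}},"grip_force":{"type":"number"}},"required":["commands"]}

```bash
mkdir -p pics; ls
python3 - <<'E'
from workcell import telemetry, imaging, job, manip
import cv2,numpy as np
s=telemetry.state(); print(s, manip.tips_ahead)
for n in("side","top"):
    f=imaging.grab_frame(n); cv2.imwrite(f"pics/{n}0.png",f["frame"][...,::-1])
    print(n,f["fx"],f["fy"],f["cx"],f["cy"],f["dist"],np.round(f["R"],4).tolist(),f["t"])
    for th in ("cabinet","drawer_handle","tin_a","coffee_cup","muffin","honey_jar"):
        print(th,[(r["rect"],round(r["confidence"],2),int(r["mask"].sum())) for r in imaging.trace(th,f)])
E
```

```text
pics
{'time_s': 0.0, 'qpos': array([-77.39556945,  36.05752034,   2.20179004,  86.99386357,
        -1.54480164,  57.08348833,  -1.14779796]), 'qd': array([-0.11850603, -0.04259569, -0.03945036, -0.04316773,  0.09566957,
        0.06354468, -0.01359042]), 'joint_torque': array([-1.18629054e-03, -5.63394535e+01,  1.22606747e+00, -1.93450713e+01,
        1.10399182e-02,  1.03957934e-02, -1.98536287e-05]), 'tool_pos': array([0.18305321, 0.62308177, 0.23841654]), 'eef_rot': array([-1.79894819e+02,  2.65242528e-03,  1.63625490e+02]), 'wrist_force': array([-0.14957037, -0.09513267,  0.47967454]), 'ft_torque': array([0.06121935, 0.01253996, 0.0053604 ]), 'finger_force': 0.0, 'finger_gap': 0.08513585914345059} 0.008
side 486.7879402704177 486.7879402704177 323.46479517416253 206.4939804144578 [-0.14438279  0.          0.          0.          0.        ] [[0.5532, -0.833, -0.0098], [-0.7373, -0.4841, -0.4711], [0.3877, 0.2679, -0.882]] [-0.27800626  0.49281069  1.14436772]
cabinet [([375.7, 157.1, 522.7, 299.8], 0.88, 12731)]
drawer_handle [([378.5, 229.2, 483.6, 298.2], 0.6, 2817), ([185.6, 
[... 296 characters left out ...]
2.3, 250.9, 167.3], 0.66, 741)]
top 390.00295275703246 390.00295275703246 318.7030640788584 199.02917814851622 [-0.09023842  0.          0.          0.          0.        ] [[-0.0864, -0.9963, -0.001], [-0.9729, 0.0846, -0.2154], [0.2147, -0.0177, -0.9765]] [0.09525883 0.5619856  1.04199266]
cabinet [([361.1, 112.3, 483.9, 200.8], 0.63, 8318)]
drawer_handle [([377.5, 171.5, 478.8, 201.0], 0.74, 1728)]
tin_a [([277.4, 217.0, 303.2, 246.6], 0.97, 529), ([325.4, 231.8, 349.8, 257.4], 0.92, 561), ([191.3, 239.0, 224.8, 269.4], 0.68, 619)]
coffee_cup [([227.1, 173.6, 251.0, 197.1], 0.71, 351)]
muffin [([264.1, 175.8, 291.6, 200.2], 0.89, 558)]
honey_jar [([188.3, 180.1, 223.3, 209.4], 0.78, 676)]
```

View pics/top0.png

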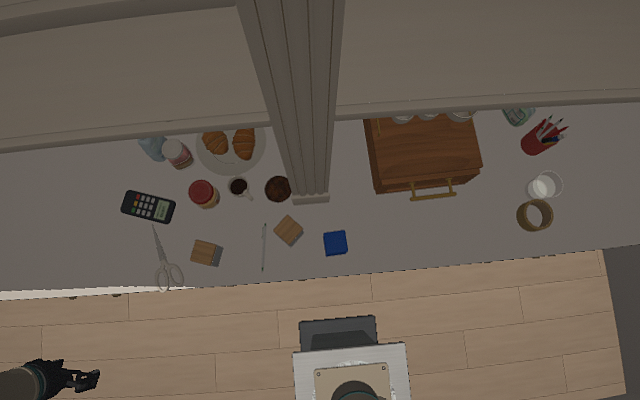

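View pics/side0.png

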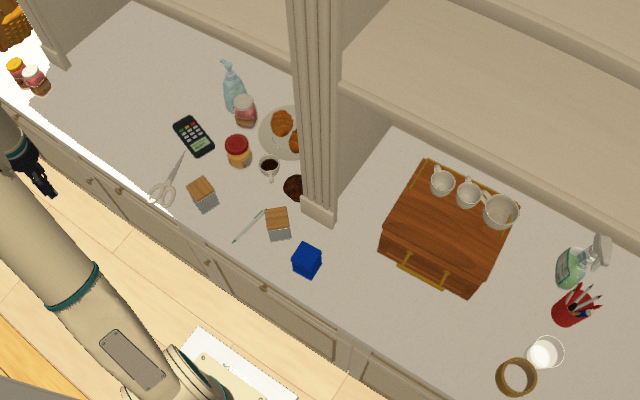

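The wood-lidded tins are at top (206,252) and (289,230), which match side (202,190) and (277,222). The blue box at top (336,243) / side (307,260) is the look-alike. The cabinet handle is at top (433,188). I'll fit the poses by silhouette next.

```bash
cat > h.py <<'E'
from workcell import telemetry, imaging, job, manip
import cv2,numpy as np
from scipy.optimize import minimize
def proj(f,P):
    P=np.asarray(P,float).reshape(-1,3)
    K=np.array([[f["fx"],0,f["cx"]],[0,f["fy"],f["cy"]],[0,0,1]])
    return cv2.projectPoints(P,cv2.Rodrigues(f["R"])[0],np.array(f["t"],float),K,np.array(f["dist"],float))[0][:,0]
def box(x0,x1,y0,y1,z0,z1): return np.array([[x,y,z] for x in(x0,x1) for y in(y0,y1) for z in(z0,z1)],float)
def place(p,B):
    c,s=np.cos(p[2]),np.sin(p[2]); return B@np.array([[c,s,0],[-s,c,0],[0,0,1]])+[p[0],p[1],0]
def ray(f,uv,z):
    K=np.array([[f["fx"],0,f["cx"]],[0,f["fy"],f["cy"]],[0,0,1]])
    n=cv2.undistortPoints(np.array([[uv]],float),K,np.array(f["dist"],float))[0,0]
    R=np.array(f["R"]);c=-R.T@np.array(f["t"]);d=R.T@np.array([*n,1]); return c+d*(z-c[2])/d[2]
def sil(f,p,boxes):
    m=np.zeros((1600,2560),np.uint8)
    for B in boxes: cv2.fillConvexPoly(m,cv2.convexHull((proj(f,place(p,B))*4+1.5).round().astype(np.int32)),1)
    return cv2.resize(m.astype(np.float32),(640,400),interpolation=cv2.INTER_AREA)
def fit(obs,boxes,p0):
    def cost(p):
        c=0
        for f,m in obs:
            s=sil(f,p,boxes); c+=1-np.minimum(s,m).sum()/np.maximum(s,m).sum()
        return c
    best=None
    for dy in p0[3]:
        S=np.array([[p0[0],p0[1],p0[2]+dy]]*4)+np.array([[0,0,0],[.01,0,0],[0,.01,0],[0,0,.15]])
        r=minimize(cost,S[0],method="Nelder-Mead",options=dict(initial_simplex=S,xatol=2e-4,fatol=1e-4))
        if best is None or r.fun<best.fun: best=r
    return best.x,best.fun
TIN=[box(-.03,.03,-.03,.03,0,.088)]
CAB=[box(-.117,.118,-.14,.14,0,.145)]
E
python3 - <<'E'
from h import *
fs,ft=imaging.grab_frame("side"),imaging.grab_frame("top")
def near(th,f,uv):
    return min(imaging.trace(th,f),key=lambda r:np.hypot((r["rect"][0]+r["rect"][2])/2-uv[0],(r["rect"][1]+r["rect"][3])/2-uv[1]))["mask"].astype(np.float32)
vis=[(fs,fs["frame"].copy()),(ft,ft["frame"].copy())]
for n,us,ut in(("L",(203,193),(207,253)),("R",(279,223),(290,231))):
    ms,mt=near("tin_a",fs,us),near("tin_a",ft,ut)
    g=ray(ft,ut,.05); g2=ray(fs,us,.05)
    for nm,o in(("both",[(fs,ms),(ft,mt)]),("side",[(fs,ms)]),("top",[(ft,mt)])):
        p,c=fit(o,TIN,(g[0],g[1],0,(0,.4,.8,1.2))); print(n,nm,p.round(4),round(c,3))
        if nm=="both":
            for f,v in vis: cv2.polylines(v,[cv2.convexHull(proj(f,place(p,TIN[0])).round().astype(np.int32))],1,(255,0,0))
    print("centers",g,g2)
mc=near("cabinet",fs,(450,230))
ys,xs=np.nonzero(mc); cc=ray(fs,(xs.mean(),ys.mean()),.1); print("cab c",cc)
p,c=fit([(fs,mc)],CAB,(cc[0],cc[1],0,(-.15,0,.15))); print("cab side",p.round(4),c)
H=[[-.177,y,.112] for y in(-.06,.06)]
for f,v in vis:
    for i in proj(f,place(p,np.array(H+CAB[0].tolist()))): cv2.circle(v,tuple(int(a) for a in i.round()),1,(0,255,0),-1)
a=cv2.resize(vis[0][1][140:320,160:540],None,fx=2,fy=2); b=cv2.resize(vis[1][1][100:275,170:550],None,fx=2,fy=2)
cv2.imwrite("pics/c.png",np.vstack([a,b])[...,::-1][:600] if 0 else cv2.resize(np.vstack([a,b]),(640,598))[...,::-1])
cv2.imwrite("pics/cs.png",cv2.resize(vis[0][1][150:310,170:530],None,fx=2.2,fy=2.2)[...,::-1])
cv2.imwrite("pics/ct.png",cv2.resize(vis[1][1][100:275,170:550],None,fx=2.1,fy=2.1)[...,::-1])
E
```

```text
L both [0.4418 0.3733 1.2333] 0.201
L side [ 0.4418  0.3753 -0.378 ] 0.083
L top [0.4418 0.3718 1.2922] 0.087
centers [0.44353314 0.3710262  0.05      ] [0.4442008  0.37205632 0.05      ]
R both [0.4864 0.1395 0.7704] 0.193
R side [0.4831 0.1378 0.7995] 0.085
R top [0.4878 0.1394 0.7312] 0.079
centers [0.48590694 0.13440133 0.05      ] [0.4870184  0.13460873 0.05      ]
cab c [ 0.69719606 -0.25980914  0.1       ]
cab side [ 0.7093 -0.2575  0.0193] 0.0940854549407959
```

View pics/cs.png

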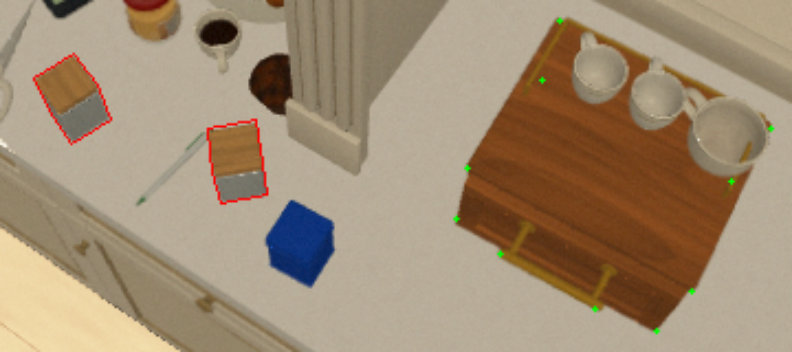

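View pics/ct.png

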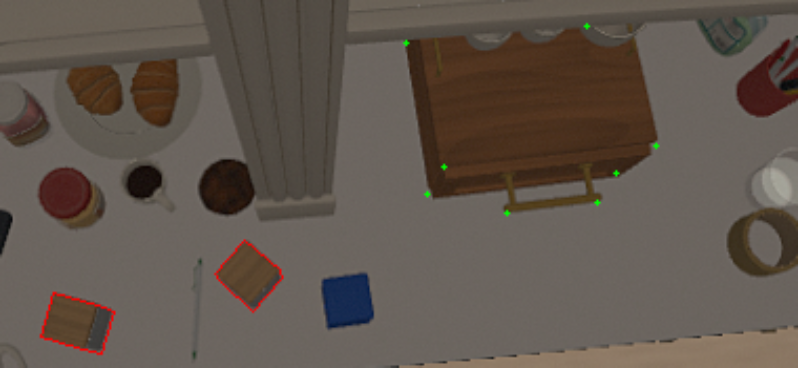

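The overlays line up in both views. The cabinet is at (0.709, -0.2575) with yaw 1.1°, the tins are at L (0.442, 0.373) and R (0.486, 0.1395), and the blue box is excluded. Next I'll check clearances and work out the first move.

```bash
cat >> h.py <<'E'
from scipy.spatial.transform import Rotation as Ro
def goto(p,yaw):
    s=telemetry.state();R=Ro.from_euler("xyz",s["eef_rot"],degrees=True)
    T=Ro.from_euler("xyz",[180,0,yaw],degrees=True)
    print("dpos",R.inv().apply(np.array(p)-s["tool_pos"]).round(4),"tw",(R.inv()*T).as_rotvec().round(4))
def st():
    s=telemetry.state();print(s["time_s"],s["tool_pos"].round(4),s["eef_rot"].round(2),"F",s["wrist_force"].round(2),"gap",round(s["finger_gap"],4),"ff",round(s["finger_force"],1),"q",s["qpos"].round(0))
E
python3 - <<'E'
from h import *
ft=imaging.grab_frame("top")
for n,uv,z in(("postbase",(293,204),0),("postR",(330,202),0),("blue",(336,243),.05),("muffin",(278,188),.06),("cup",(239,186),.05),("honey",(203,190),.09)): print(n,ray(ft,uv,z).round(3))
goto([.47,.1,.26],120); goto([.53,-.262,.20],91.1)
E
```

```text
postbase [0.573 0.123 0.   ]
postR [0.57  0.012 0.   ]
blue [0.441 0.009 0.05 ]
muffin [0.611 0.159 0.06 ]
cup [0.629 0.272 0.05 ]
honey [0.616 0.366 0.09 ]
dpos [-0.4228 -0.4216 -0.0207] tw [ 0.     -0.      0.7613]
dpos [-0.5824 -0.752   0.0393] tw [ 0.0000e+00 -1.0000e-04  1.2657e+00]
```

Call:
{"op": "send_rows", "data": {
  "commands": [
    {"delta_pos": [-0.06,-0.03,-0.01],"twist": [0,0,0.14],"claw": -1},
    {"delta_pos": [-0.11,-0.06,-0.02],"twist": [0,0,0.28],"claw": 0},
    {"delta_pos": [-0.15,-0.1,-0.02],"twist": [0,0,0.42],"claw": 0},
    {"delta_pos": [-0.19,-0.14,-0.02],"twist": [0,0,0.56],"claw": 0},
    {"delta_pos": [-0.23,-0.18,-0.02],"twist": [0,0,0.7],"claw": 0}
  ]
}}

```text
time_s: 1.72
tool_pos: [0.354, 0.3845, 0.2596]
eef_rot: [180.0, -0.0, 123.3]
wrist_force: [1.4, 0.7, 0.4]
finger_gap: 0.0426
finger_force: 0.0
```

```bash
python3 -c "
from h import *
st();goto([.47,.1,.26],110); goto([.53,-.262,.20],91.1)"
```

```text
1.725 [0.354  0.3845 0.2596] [ 1.7995e+02 -2.0000e-02  1.2325e+02] F [1.35 0.69 0.44] gap 0.0426 ff 0.0 q [-60.  25.  14. 106.  -8.  50.  -9.]
dpos [-0.3015 -0.059  -0.0005] tw [ 0.0008 -0.0004  0.2313]
dpos [-0.6372 -0.2074  0.0592] tw [ 0.0007 -0.0006  0.5611]
```

Call:
{"op": "send_rows", "data": {
  "commands": [
    {"delta_pos": [-0.06,-0.012,0],"twist": [0,0,0.1],"claw": 0},
    {"delta_pos": [-0.12,-0.024,0],"twist": [0,0,0.2],"claw": 0},
    {"delta_pos": [-0.18,-0.036,0],"twist": [0,0,0.3],"claw": 0},
    {"delta_pos": [-0.24,-0.048,0],"twist": [0,0,0.4],"claw": 0},
    {"delta_pos": [-0.3,-0.06,0],"twist": [0,0,0.5],"claw": 0}
  ]
}}

```text
time_s: 2.35
tool_pos: [0.4695, 0.1013, 0.2597]
eef_rot: [179.9, -0.0, 94.7]
wrist_force: [1.2, -0.5, 0.4]
finger_gap: 0.0428
finger_force: 0.0
```

```bash
python3 -c "
from h import *
st(); goto([.53,-.262,.19],91.1)"
```

```text
2.35 [0.4695 0.1013 0.2597] [ 1.7994e+02 -3.0000e-02  9.4710e+01] F [ 1.23 -0.54  0.35] gap 0.0428 ff 0.0 q [-33.  22.  24. 112. -12.  48.   2.]
dpos [-0.367   0.0304  0.0695] tw [ 0.0011 -0.0006  0.063 ]
```

Call:
{"op": "send_rows", "data": {
  "commands": [
    {"delta_pos": [-0.06,0,0],"twist": [0,0,0.06],"claw": 0},
    {"delta_pos": [-0.12,0,0],"twist": [0,0,0.06],"claw": 0},
    {"delta_pos": [-0.18,0,0.01],"twist": [0,0,0.06],"claw": 0},
    {"delta_pos": [-0.24,0.01,0.02],"twist": [0,0,0.06],"claw": 0},
    {"delta_pos": [-0.3,0.02,0.03],"twist": [0,0,0.06],"claw": 0}
  ]
}}

```text
time_s: 2.98
tool_pos: [0.5148, -0.1961, 0.2293]
eef_rot: [179.9, -0.0, 91.5]
wrist_force: [0.8, 0.2, 0.6]
finger_gap: 0.0426
finger_force: 0.0
```

Call:
{"op": "send_rows", "data": {
  "commands": [
    {"delta_pos": [-0.045,0.008,0.02],"claw": 0},
    {"delta_pos": [-0.068,0.012,0.04],"claw": 0},
    {"delta_pos": [-0.068,0.012,0.04],"claw": 0}
  ]
}}

```text
invalid input at $.commands[0]: expected keys delta_pos, twist, claw
```

Run:
```python
from h import *
st(); goto([.531,-.261,.101],91.1)
f=imaging.grab_frame("wrist")
v=f["frame"].copy()
p=(.7093,-.2575,.0193)
P=proj(f,place(p,np.array([[-.178,-.06,.112],[-.178,.06,.112],[-.178,0,.112],[-.133,-.14,.129],[-.133,.14,.129]])));print(P)
for i in P: cv2.circle(v,tuple(int(a) for a in i.clip(-99,999)),4,(0,255,0),-1)
cv2.imwrite("pics/w1.png",v[...,::-1])
```

```text
2.975 [ 0.5148 -0.1961  0.2293] [ 1.7994e+02 -2.0000e-02  9.1460e+01] F [0.77 0.21 0.65] gap 0.0426 ff 0.0 q [  2.  30.  25. 104. -16.  49.  36.]
dpos [-0.0654  0.0144  0.1283] tw [ 0.0011 -0.0003  0.0063]
[[332.74077569 310.73599454]
 [335.48806442 201.4662562 ]
 [334.04839509 259.93419809]
 [373.1620073  381.13881723]
 [396.76520898 110.83103265]]
```

View pics/w1.png

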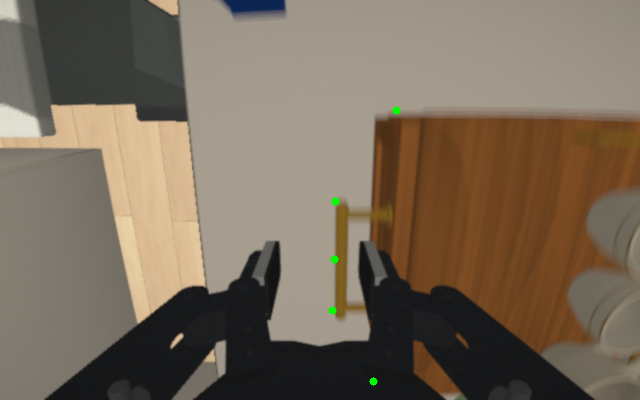

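The bar shows at (341,204)–(340,317), about 7 px right of and 4 px below the prediction, so I'll correct the estimate from this view.

Run:
```python
from h import *
f=imaging.grab_frame("wrist")
a,b=ray(f,(342,203),.112),ray(f,(340,318),.112); print(a,b,np.hypot(*(a-b)[:2]),(a+b)/2, np.degrees(np.arctan2(*(b-a)[:2])))
m=(a+b)/2; goto([m[0],m[1],.16],91.1)
```

```text
[ 0.53632342 -0.21453196  0.112     ] [ 0.53951757 -0.34325099  0.112     ] 0.12875865651856644 [ 0.53792049 -0.27889147  0.112     ] 178.5785047572374
dpos [-0.0757  0.023   0.0694] tw [ 0.0005  0.0061 -0.0045]
```

Run:
```python
from h import *
st()
f=imaging.grab_frame("wrist"); st()
v=f["frame"].copy()
p=(.7093,-.2575,.0193)
P=proj(f,place(p,np.array([[-.178,-.06,.112],[-.178,.06,.112],[-.178,0,.112],[-.133,.14,.129]])));print(P)
for i in P: cv2.circle(v,tuple(int(a) for a in i.clip(-99,999)),2,(0,255,0),-1)
cv2.imwrite("pics/w2.png",v[80:380,220:500][...,::-1].repeat(2,0).repeat(2,1))
hsv=cv2.cvtColor(f["frame"],cv2.COLOR_RGB2HSV)
m=cv2.inRange(hsv,(18,120,60),(30,255,255)); ys,xs=np.nonzero(m[150:340,300:362]); print(len(xs))
for y in range(165,335,8):
    r=np.nonzero(m[y,300:362])[0]; print(y,(r.min()+300,r.max()+300) if len(r) else None,end=" ")
```

```text
3.075 [ 0.5138 -0.2031  0.229 ] [179.97   0.35  90.84] F [-0.37  0.52  0.08] gap 0.0426 ff 0.0 q [  2.  31.  25. 104. -16.  49.  36.]
3.125 [ 0.5136 -0.1987  0.2289] [-1.7997e+02  1.2000e-01  9.1040e+01] F [ 0.62  0.47 -0.28] gap 0.0429 ff 0.0 q [  2.  30.  25. 104. -16.  49.  35.]
[[335.27233759 304.09042174]
 [337.0105671  193.16206564]
 [336.11311825 252.58277622]
 [398.27465889  99.59996018]]
1526
165 None 173 None 181 None 189 (np.int64(339), np.int64(346)) 197 (np.int64(337), np.int64(361)) 205 (np.int64(337), np.int64(350)) 213 (np.int64(337), np.int64(347)) 221 (np.int64(337), np.int64(347)) 229 (np.int64(337), np.int64(347)) 237 (np.int64(337), np.int64(347)) 245 (np.int64(337), np.int64(347)) 253 (np.int64(337), np.int64(347)) 261 (np.int64(337), np.int64(347)) 269 (np.int64(337), np.int64(347)) 277 (np.int64(337), np.int64(347)) 285 (np.int64(337), np.int64(347)) 293 (np.int64(337), np.int64(361)) 301 (np.int64(337), np.int64(347)) 309 None 317 None 325 None 333 None
```

View pics/w2.png

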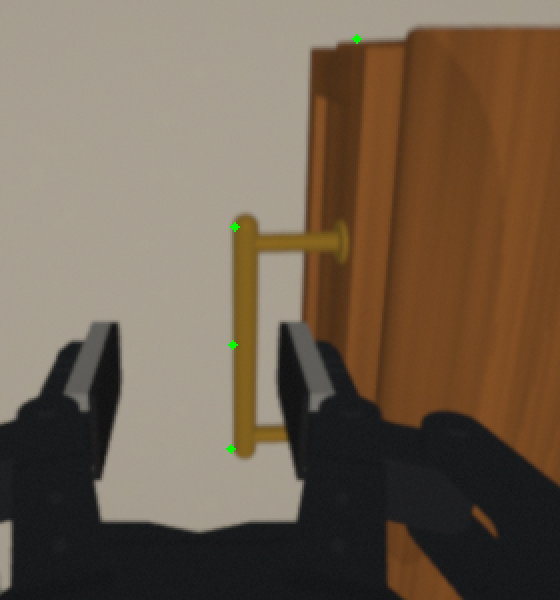

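The bar centre is now at column 342, against 336 predicted, with the y midpoint matching. That puts the handle at about (0.537, -0.261). Descending.

```bash
python3 -c "
from h import *
st(); goto([.537,-.261,.101],91.5)"
```

```text
3.125 [ 0.5136 -0.1987  0.2289] [-1.7997e+02  1.2000e-01  9.1040e+01] F [ 0.62  0.47 -0.28] gap 0.0429 ff 0.0 q [  2.  30.  25. 104. -16.  49.  35.]
dpos [-0.0625  0.0224  0.128 ] tw [-0.0005  0.0021 -0.008 ]
```

Call:
{"op": "send_rows", "data": {
  "commands": [
    {"delta_pos": [-0.05,0.022,0.02],"twist": [0,0,0],"claw": 0},
    {"delta_pos": [-0.062,0.022,0.05],"twist": [0,0,0],"claw": 0},
    {"delta_pos": [-0.062,0.022,0.09],"twist": [0,0,0],"claw": 0},
    {"delta_pos": [-0.062,0.022,0.125],"twist": [0,0,0],"claw": 0},
    {"delta_pos": [-0.062,0.022,0.127],"twist": [0,0,0],"claw": 0}
  ]
}}

```text
time_s: 3.75
tool_pos: [0.5364, -0.2531, 0.1003]
eef_rot: [-179.7, -0.2, 91.5]
wrist_force: [0.3, 0.6, 0.3]
finger_gap: 0.0427
finger_force: 0.0
```

Call:
{"op": "send_rows", "data": {
  "commands": [
    {"delta_pos": [0,0,0],"twist": [0,0,0],"claw": 1},
    {"delta_pos": [0,0,0],"twist": [0,0,0],"claw": 1},
    {"delta_pos": [0,0,0],"twist": [0,0,0],"claw": 1},
    {"delta_pos": [0,0,0],"twist": [0,0,0],"claw": 1}
  ],
  "grip_force": 60
}}

```text
time_s: 4.25
tool_pos: [0.537, -0.2558, 0.1041]
eef_rot: [-180.0, -0.0, 91.4]
wrist_force: [-4.9, 1.4, 7.5]
finger_gap: 0.0098
finger_force: 58.7
```

Call:
{"op": "send_rows", "data": {
  "commands": [
    {"delta_pos": [0,-0.01,0],"twist": [0,0,0],"claw": 1},
    {"delta_pos": [0,-0.03,0],"twist": [0,0,0],"claw": 1},
    {"delta_pos": [0,-0.05,0],"twist": [0,0,0],"claw": 1},
    {"delta_pos": [0,-0.07,0],"twist": [0,0,0],"claw": 1},
    {"delta_pos": [0,-0.085,0],"twist": [0,0,0],"claw": 1}
  ],
  "grip_force": 80
}}

```text
time_s: 4.88
tool_pos: [0.4577, -0.2587, 0.1042]
eef_rot: [179.4, 0.2, 91.5]
wrist_force: [9.0, -0.2, -3.8]
finger_gap: 0.0094
finger_force: 78.8
```

Call:
{"op": "send_rows", "data": {
  "commands": [
    {"delta_pos": [0,-0.015,0],"twist": [0,0,0],"claw": 1},
    {"delta_pos": [0,-0.03,0],"twist": [0,0,0],"claw": 1},
    {"delta_pos": [0,-0.045,0],"twist": [0,0,0],"claw": 1},
    {"delta_pos": [0,-0.058,0],"twist": [0,0,0],"claw": 1},
    {"delta_pos": [0,-0.063,0],"twist": [0,0,0],"claw": 1}
  ]
}}

```text
time_s: 5.5
tool_pos: [0.3895, -0.2611, 0.104]
eef_rot: [179.9, 0.1, 91.4]
wrist_force: [-1.7, -1.3, 10.6]
finger_gap: 0.0091
finger_force: 80.5
```

Call:
{"op": "send_rows", "data": {
  "commands": [
    {"delta_pos": [0,0,0],"twist": [0,0,0],"claw": 1},
    {"delta_pos": [0,-0.005,0],"twist": [0,0,0],"claw": 1},
    {"delta_pos": [0,-0.005,0],"twist": [0,0,0],"claw": 1}
  ]
}}

```text
time_s: 5.88
tool_pos: [0.387, -0.2611, 0.1041]
eef_rot: [179.7, 0.2, 91.4]
wrist_force: [3.5, 0.0, 9.7]
finger_gap: 0.0091
finger_force: 80.1
```

Call:
{"op": "send_rows", "data": {
  "commands": [
    {"delta_pos": [0,-0.006,0],"twist": [0,0,0],"claw": 1},
    {"delta_pos": [0,-0.006,0],"twist": [0,0,0],"claw": 1},
    {"delta_pos": [0,-0.006,0],"twist": [0,0,0],"claw": 1}
  ]
}}

```text
time_s: 6.25
tool_pos: [0.3869, -0.2612, 0.1042]
eef_rot: [179.2, 0.4, 91.6]
wrist_force: [16.2, 2.5, -2.0]
finger_gap: 0.0091
finger_force: 79.1
```

Call:
{"op": "send_rows", "data": {
  "commands": [
    {"delta_pos": [0,0.006,0],"twist": [0,0,0],"claw": 1},
    {"delta_pos": [0,0.006,0],"twist": [0,0,0],"claw": 0},
    {"delta_pos": [0,0.006,0],"twist": [0,0,0],"claw": 0},
    {"delta_pos": [0,0.006,0],"twist": [0,0,0],"claw": 0}
  ]
}}

```text
time_s: 6.75
tool_pos: [0.3842, -0.2595, 0.1023]
eef_rot: [-180.0, -0.0, 91.4]
wrist_force: [0.9, 0.0, 0.7]
finger_gap: 0.0429
finger_force: 0.0
```

Call:
{"op": "send_rows", "data": {
  "commands": [
    {"delta_pos": [0,0,-0.03],"twist": [0,0,0],"claw": 0},
    {"delta_pos": [0,0,-0.08],"twist": [0,0,0],"claw": 0},
    {"delta_pos": [0,0,-0.14],"twist": [0,0,0],"claw": -1},
    {"delta_pos": [0,0,-0.15],"twist": [0,0,0],"claw": -1}
  ]
}}

```text
time_s: 7.25
tool_pos: [0.3861, -0.2609, 0.2556]
eef_rot: [179.7, 0.2, 91.4]
wrist_force: [0.7, -0.3, 0.0]
finger_gap: 0.0773
finger_force: 0.0
```

Run:
```python
from h import *
st()
f=imaging.grab_frame("side")
OUT=[box(-.117,.118,-.14,.14,0,.145), box(-.283,-.1,-.14,.14,.01,.129)]
ms=[r for r in imaging.trace("drawer_handle",f)]
print([(r["rect"],round(r["confidence"],2)) for r in ms])
p=(.714,-.258,.035); v=f["frame"].copy()
for i in proj(f,place(p,np.array([[-.328,-.06,.112],[-.328,.06,.112],[-.283,.12,.129],[-.283,-.12,.129],[-.117,-.14,.145],[-.117,.14,.145],[-.192,0,.029]]))): cv2.circle(v,tuple(int(a) for a in i.round()),1,(0,255,0),-1)
cv2.imwrite("pics/s2.png",cv2.resize(v[140:380,300:560],None,fx=2.5,fy=2.5)[...,::-1])
goto([.46,.0,.26],100); goto([.442,.373,.20],90+71-9)
```

```text
7.25 [ 0.3861 -0.2609  0.2556] [179.66   0.19  91.42] F [ 0.68 -0.31  0.  ] gap 0.0773 ff 0.0 q [ 11.  21.  27. 115. -13.  46.  47.]
[([351.0, 263.2, 476.0, 348.5], 0.72)]
dpos [ 0.2577  0.0814 -0.0068] tw [ 0.0021  0.0008 -0.1493]
dpos [0.6311 0.0727 0.0529] tw [ 0.0016  0.0018 -1.0569]
```

View pics/s2.png

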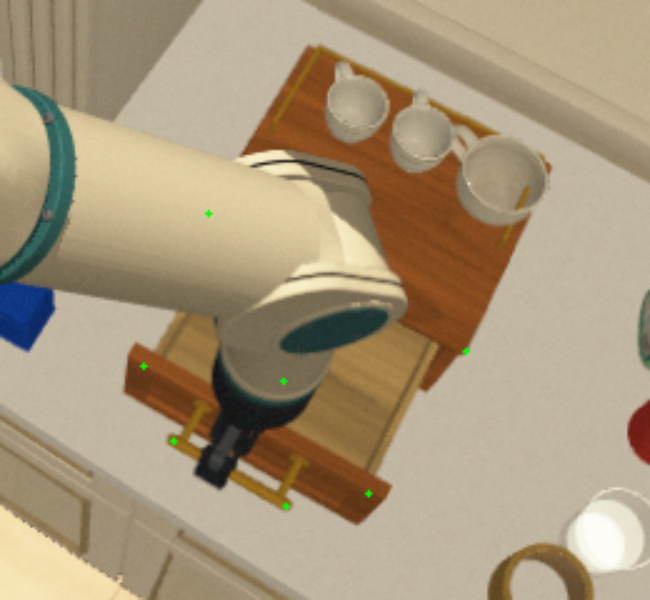

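Call:
{"op": "send_rows", "data": {
  "commands": [
    {"delta_pos": [0.06,0.02,0],"twist": [0,0,-0.15],"claw": -1},
    {"delta_pos": [0.12,0.04,0],"twist": [0,0,-0.3],"claw": -1},
    {"delta_pos": [0.18,0.06,0],"twist": [0,0,-0.45],"claw": -1},
    {"delta_pos": [0.24,0.08,0],"twist": [0,0,-0.6],"claw": -1},
    {"delta_pos": [0.3,0.09,0],"twist": [0,0,-0.74],"claw": -1}
  ]
}}

```text
time_s: 7.98
tool_pos: [0.4665, 0.0432, 0.2504]
eef_rot: [-179.9, -0.1, 134.1]
wrist_force: [0.7, -0.2, -0.5]
finger_gap: 0.0854
finger_force: 0.0
```

```bash
python3 -c "
from h import *
st(); goto([.486,.1395,.20],134)"
```

```text
7.975 [0.4665 0.0432 0.2504] [-1.7986e+02 -1.1000e-01  1.3408e+02] F [ 0.7  -0.24 -0.48] gap 0.0854 ff 0.0 q [-18.  21.  12. 114.  -6.  46.  42.]
dpos [0.0555 0.0811 0.0503] tw [-0.0024 -0.0019  0.0015]
```

Call:
{"op": "send_rows", "data": {
  "commands": [
    {"delta_pos": [0.025,0.04,0.01],"twist": [0,0,0],"claw": -1},
    {"delta_pos": [0.05,0.075,0.03],"twist": [0,0,0],"claw": -1},
    {"delta_pos": [0.055,0.081,0.04],"twist": [0,0,0],"claw": -1},
    {"delta_pos": [0.055,0.081,0.04],"twist": [0,0,0],"claw": -1},
    {"delta_pos": [0.055,0.081,0.04],"twist": [0,0,0],"claw": -1}
  ]
}}

```text
time_s: 8.6
tool_pos: [0.4872, 0.1351, 0.2121]
eef_rot: [-179.9, 0.0, 133.7]
wrist_force: [0.1, -0.5, 0.7]
finger_gap: 0.0854
finger_force: 0.0
```

Run:
```python
from h import *
st(); 
f=imaging.grab_frame("wrist"); v=f["frame"].copy()
r=imaging.trace("tin_a",f); print([(x["rect"],round(x["confidence"],2)) for x in r])
c=cv2.convexHull(r[0]["mask"].nonzero()[0][:1,None].astype(np.int32)) if 0 else None
for x in r[:2]:
    p,cst=fit([(f,x["mask"].astype(np.float32))],TIN,(.486,.1395,.77,(0,))); print(p.round(4),round(cst,3))
    cv2.polylines(v,[cv2.convexHull(proj(f,place(p,TIN[0])).round().astype(np.int32))],1,(255,0,0))
L=box(-.03,.03,-.03,.03,.088,.088)
for i in proj(f,place((.4864,.1395,.77),L)): cv2.circle(v,tuple(int(a) for a in i.round()),3,(0,255,0),-1)
cv2.imwrite("pics/w3.png",v[...,::-1])
goto([.486,.1395,.055],134)
```

```text
8.6 [0.4872 0.1351 0.2121] [-1.7992e+02  1.0000e-02  1.3368e+02] F [ 0.06 -0.52  0.7 ] gap 0.0854 ff 0.0 q [-26.  27.  11. 112.  -7.  42.  32.]
[([421.8, 0.0, 475.9, 23.0], 0.98), ([165.8, 186.6, 261.7, 273.8], 0.86), ([287.5, 145.2, 355.1, 219.5], 0.7), ([5.3, 282.1, 188.9, 400.0], 0.31)]
[0.486  0.1395 0.77  ] 1.0
[0.486  0.1395 0.77  ] 1.0
dpos [0.0041 0.0016 0.1577] tw [ 0.0002  0.0006 -0.0056]
```

View pics/w3.png

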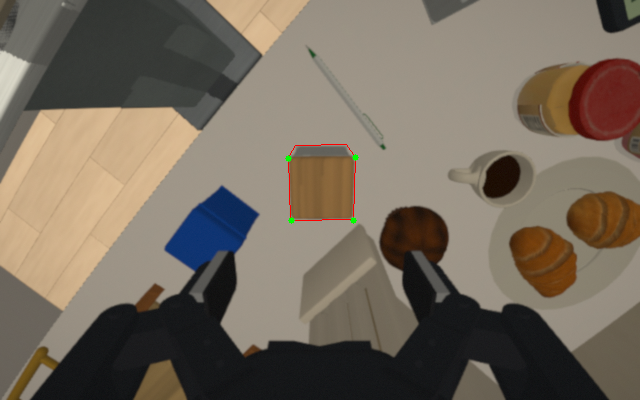

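The R tin lid at (290–355, 157–220) coincides with the estimate, with clearance to the blue box at (212,235), the muffin at (414,238) and the post. Descending onto it.

Call:
{"op": "send_rows", "data": {
  "commands": [
    {"delta_pos": [0.004,0.002,0.05],"twist": [0,0,0],"claw": -1},
    {"delta_pos": [0.004,0.002,0.1],"twist": [0,0,0],"claw": -1},
    {"delta_pos": [0.004,0.002,0.14],"twist": [0,0,0],"claw": -1},
    {"delta_pos": [0.004,0.002,0.157],"twist": [0,0,0],"claw": -1},
    {"delta_pos": [0.004,0.002,0.157],"twist": [0,0,0],"claw": -1}
  ]
}}

```text
time_s: 9.32
tool_pos: [0.4857, 0.1402, 0.0547]
eef_rot: [-179.9, -0.0, 133.7]
wrist_force: [-0.1, 0.3, -0.0]
finger_gap: 0.0851
finger_force: 0.0
```

Call:
{"op": "send_rows", "data": {
  "commands": [
    {"delta_pos": [0,0,0],"twist": [0,0,0],"claw": 0},
    {"delta_pos": [0,0,0],"twist": [0,0,0],"claw": 0},
    {"delta_pos": [0,0,0],"twist": [0,0,0],"claw": 0},
    {"delta_pos": [0,0,0],"twist": [0,0,0],"claw": 0}
  ],
  "grip_force": 40
}}

```text
time_s: 9.82
tool_pos: [0.4868, 0.1411, 0.0566]
eef_rot: [179.9, 0.1, 133.8]
wrist_force: [0.4, -0.1, 6.7]
finger_gap: 0.0593
finger_force: 44.8
```

Call:
{"op": "send_rows", "data": {
  "commands": [
    {"delta_pos": [0,0,-0.01],"twist": [0,0,0],"claw": 0},
    {"delta_pos": [0,0,-0.03],"twist": [0,0,0],"claw": 0},
    {"delta_pos": [0,0,-0.04],"twist": [0,0,0],"claw": 0},
    {"delta_pos": [0,0,-0.04],"twist": [0,0,0],"claw": 0},
    {"delta_pos": [0,0,-0.04],"twist": [0,0,0],"claw": 0}
  ]
}}

```text
time_s: 10.45
tool_pos: [0.4857, 0.1413, 0.095]
eef_rot: [-180.0, -0.0, 133.8]
wrist_force: [0.4, -1.1, -2.4]
finger_gap: 0.0591
finger_force: 44.0
```

Run:
```python
from h import *
st()
F=[]
for i in range(10):
    imaging.grab_frame("side"); F.append(telemetry.state()["wrist_force"])
print(np.mean(F,0),np.std(F,0)); st()
```

```text
10.45 [0.4857 0.1413 0.095 ] [-1.7997e+02 -2.0000e-02  1.3384e+02] F [ 0.39 -1.1  -2.39] gap 0.0591 ff 44.0 q [-24.  38.   7. 117. -10.  26.  35.]
[-0.18510303 -0.06850256 -2.20251148] [0.37957831 0.53723261 0.42856738]
10.95 [0.486  0.1413 0.0952] [-1.7999e+02 -1.0000e-02  1.3383e+02] F [ 0.47  0.57 -2.53] gap 0.06 ff 44.0 q [-24.  38.   7. 117. -10.  26.  35.]
```

R weighs about 2.2 N, below the 3.5 N that the heavier tin must exert, so it's the light one. I'll set it back and check L.

Call:
{"op": "send_rows", "data": {
  "commands": [
    {"delta_pos": [0,0,0.015],"twist": [0,0,0],"claw": 0},
    {"delta_pos": [0,0,0.03],"twist": [0,0,0],"claw": 0},
    {"delta_pos": [0,0,0.036],"twist": [0,0,0],"claw": 0},
    {"delta_pos": [0,0,0.039],"twist": [0,0,0],"claw": 0},
    {"delta_pos": [0,0,0.039],"twist": [0,0,0],"claw": 0}
  ]
}}

```text
time_s: 11.58
tool_pos: [0.4851, 0.1411, 0.0567]
eef_rot: [-179.9, -0.1, 133.8]
wrist_force: [-2.9, -0.9, 7.1]
finger_gap: 0.0593
finger_force: 44.8
```

Call:
{"op": "send_rows", "data": {
  "commands": [
    {"delta_pos": [0,0,0],"twist": [0,0,0],"claw": -0.6},
    {"delta_pos": [0,0,0],"twist": [0,0,0],"claw": -1},
    {"delta_pos": [0,0,0],"twist": [0,0,0],"claw": -1},
    {"delta_pos": [0,0,0],"twist": [0,0,0],"claw": -1}
  ]
}}

```text
time_s: 12.08
tool_pos: [0.4862, 0.1413, 0.0562]
eef_rot: [180.0, 0.0, 133.8]
wrist_force: [0.3, 0.5, -0.4]
finger_gap: 0.0855
finger_force: 0.0
```

Call:
{"op": "send_rows", "data": {
  "commands": [
    {"delta_pos": [0,0,-0.03],"twist": [0,0,0],"claw": -1},
    {"delta_pos": [0,0,-0.08],"twist": [0,0,0],"claw": -1},
    {"delta_pos": [0,0,-0.14],"twist": [0,0,0],"claw": -1},
    {"delta_pos": [0,0,-0.16],"twist": [0,0,0],"claw": -1}
  ]
}}

```text
time_s: 12.58
tool_pos: [0.4878, 0.1417, 0.2198]
eef_rot: [179.7, 0.1, 133.8]
wrist_force: [-0.1, 1.1, -0.2]
finger_gap: 0.0852
finger_force: 0.0
```

Run:
```python
from h import *
st(); goto([.442,.3733,.20],160.7)
```

```text
12.575 [0.4878 0.1417 0.2198] [1.7969e+02 1.4000e-01 1.3382e+02] F [-0.08  1.07 -0.15] gap 0.0852 ff 0.0 q [-27.  26.  11. 111.  -7.  43.  32.]
dpos [0.1988 0.1272 0.02  ] tw [ 0.0048  0.0037 -0.4691]
```

Call:
{"op": "send_rows", "data": {
  "commands": [
    {"delta_pos": [0.05,0.03,0],"twist": [0,0,-0.12],"claw": -1},
    {"delta_pos": [0.1,0.06,0],"twist": [0,0,-0.24],"claw": -1},
    {"delta_pos": [0.15,0.09,0],"twist": [0,0,-0.36],"claw": -1},
    {"delta_pos": [0.199,0.127,0.01],"twist": [0,0,-0.47],"claw": -1},
    {"delta_pos": [0.199,0.127,0.01],"twist": [0,0,-0.47],"claw": -1}
  ]
}}

```text
time_s: 13.2
tool_pos: [0.4368, 0.3788, 0.2053]
eef_rot: [179.9, -0.2, 161.3]
wrist_force: [0.5, -0.6, -0.3]
finger_gap: 0.0856
finger_force: 0.0
```

Run:
```python
from h import *
st(); imaging.grab_frame("side"); imaging.grab_frame("side")
f=imaging.grab_frame("wrist"); v=f["frame"].copy()
r=imaging.trace("tin_a",f)
x=min(r,key=lambda x:np.hypot(*(proj(f,[[.4418,.3733,.06]])[0]-np.array([(x["rect"][0]+x["rect"][2])/2,(x["rect"][1]+x["rect"][3])/2]))))
p,c=fit([(f,x["mask"].astype(np.float32))],TIN,(.4418,.3733,1.233,(0,)));print(x["rect"],x["confidence"],p.round(4),c)
st(); goto([p[0],p[1],.055],90+np.degrees(p[2]))
```

```text
13.2 [0.4368 0.3788 0.2053] [ 1.7987e+02 -1.7000e-01  1.6130e+02] F [ 0.52 -0.64 -0.28] gap 0.0856 ff 0.0 q [-46.  32.   3. 101.  -3.  47.  30.]
[289.2, 154.7, 357.2, 228.2] 0.92 [0.4419 0.3743 1.2206] 0.04495877027511597
13.4 [0.4404 0.3712 0.2062] [-1.7993e+02  3.0000e-02  1.6063e+02] F [ 0.49 -0.73  0.23] gap 0.0857 ff 0.0 q [-45.  32.   4. 101.  -3.  47.  30.]
dpos [-0.0003  0.0036  0.1512] tw [-0.0012  0.0005  0.0121]
```

Call:
{"op": "send_rows", "data": {
  "commands": [
    {"delta_pos": [0,0.003,0.05],"twist": [0,0,0.01],"claw": -1},
    {"delta_pos": [0,0.003,0.1],"twist": [0,0,0.01],"claw": -1},
    {"delta_pos": [0,0.003,0.135],"twist": [0,0,0.01],"claw": -1},
    {"delta_pos": [0,0.003,0.15],"twist": [0,0,0.01],"claw": -1},
    {"delta_pos": [0,0.003,0.15],"twist": [0,0,0.01],"claw": -1}
  ]
}}

```text
time_s: 14.02
tool_pos: [0.4413, 0.3747, 0.0562]
eef_rot: [-179.9, -0.0, 160.1]
wrist_force: [-0.6, 0.1, 0.3]
finger_gap: 0.0854
finger_force: 0.0
```

Call:
{"op": "send_rows", "data": {
  "commands": [
    {"delta_pos": [0,0,0],"twist": [0,0,0],"claw": 0},
    {"delta_pos": [0,0,0],"twist": [0,0,0],"claw": 0},
    {"delta_pos": [0,0,0],"twist": [0,0,0],"claw": 0},
    {"delta_pos": [0,0,0],"twist": [0,0,0],"claw": 0}
  ],
  "grip_force": 60
}}

```text
time_s: 14.52
tool_pos: [0.4417, 0.3758, 0.0582]
eef_rot: [179.9, 0.1, 160.2]
wrist_force: [-0.4, -1.2, 5.5]
finger_gap: 0.0593
finger_force: 66.9
```

Call:
{"op": "send_rows", "data": {
  "commands": [
    {"delta_pos": [0,0,-0.01],"twist": [0,0,0],"claw": 0},
    {"delta_pos": [0,0,-0.03],"twist": [0,0,0],"claw": 0},
    {"delta_pos": [0,0,-0.04],"twist": [0,0,0],"claw": 0},
    {"delta_pos": [0,0,-0.04],"twist": [0,0,0],"claw": 0},
    {"delta_pos": [0,0,-0.04],"twist": [0,0,0],"claw": 0}
  ]
}}

```text
time_s: 15.15
tool_pos: [0.4405, 0.3754, 0.0959]
eef_rot: [-180.0, -0.0, 160.2]
wrist_force: [0.4, 0.2, -4.9]
finger_gap: 0.0591
finger_force: 66.1
```

Run:
```python
from h import *
F=[]
for i in range(6):
    imaging.grab_frame("side"); F.append(telemetry.state()["wrist_force"])
print(np.mean(F,0),np.std(F,0)); st()
goto([.47,.1,.26],134)
```

```text
[-0.13008416 -0.3698939  -4.72659128] [0.60421121 0.64881294 0.24777456]
15.45 [0.4407 0.3755 0.0959] [-1.7996e+02 -2.0000e-02  1.6018e+02] F [ 0.85  0.18 -4.78] gap 0.0596 ff 66.1 q [-45.  41.   3. 105.  -3.  33.  30.]
dpos [-0.1209 -0.2494 -0.164 ] tw [-7.00e-04 -2.00e-04  4.57e-01]
```

L weighs about 4.7 N, so it's the heavier tin and I'll carry it to the drawer.

Call:
{"op": "send_rows", "data": {
  "commands": [
    {"delta_pos": [0,0,-0.05],"twist": [0,0,0],"claw": 0},
    {"delta_pos": [0,-0.01,-0.1],"twist": [0,0,0],"claw": 0},
    {"delta_pos": [-0.03,-0.05,-0.14],"twist": [0,0,0],"claw": 0},
    {"delta_pos": [-0.05,-0.1,-0.16],"twist": [0,0,0],"claw": 0},
    {"delta_pos": [-0.07,-0.15,-0.165],"twist": [0,0,0],"claw": 0}
  ]
}}

```text
time_s: 16.08
tool_pos: [0.4567, 0.2093, 0.2629]
eef_rot: [179.9, 0.1, 160.2]
wrist_force: [0.9, 0.2, -5.1]
finger_gap: 0.0593
finger_force: 69.6
```

Run:
```python
from h import *
st();goto([.46,.0,.26],175);goto([.522,-.265,.22],182)
```

```text
16.075 [0.4567 0.2093 0.2629] [1.7987e+02 1.4000e-01 1.6018e+02] F [ 0.94  0.23 -5.09] gap 0.0593 ff 69.6 q [-31.  22.   4. 109.  -2.  49.  45.]
dpos [-0.074  -0.1958  0.0026] tw [ 0.0019  0.0028 -0.2586]
dpos [-0.2221 -0.4242  0.0425] tw [ 0.0017  0.0029 -0.3807]
```

Call:
{"op": "send_rows", "data": {
  "commands": [
    {"delta_pos": [-0.02,-0.05,0],"twist": [0,0,-0.06],"claw": 0},
    {"delta_pos": [-0.04,-0.1,0],"twist": [0,0,-0.12],"claw": 0},
    {"delta_pos": [-0.057,-0.15,0],"twist": [0,0,-0.18],"claw": 0},
    {"delta_pos": [-0.074,-0.2,0],"twist": [0,0,-0.24],"claw": 0},
    {"delta_pos": [-0.1,-0.25,0],"twist": [0,0,-0.3],"claw": 0}
  ]
}}

```text
time_s: 16.7
tool_pos: [0.4644, -0.0596, 0.2613]
eef_rot: [180.0, -0.0, 177.5]
wrist_force: [1.7, 1.4, -5.3]
finger_gap: 0.0595
finger_force: 69.5
```

Run:
```python
from h import *
st();goto([.522,-.265,.22],182)
```

```text
16.7 [ 0.4644 -0.0596  0.2613] [ 1.7997e+02 -2.0000e-02  1.7753e+02] F [ 1.68  1.35 -5.3 ] gap 0.0595 ff 69.5 q [  1.  20.   4. 113.  -2.  47.  93.]
dpos [-0.0664 -0.2028  0.0412] tw [ 0.0005 -0.0004 -0.078 ]
```

Call:
{"op": "send_rows", "data": {
  "commands": [
    {"delta_pos": [-0.01,-0.05,0],"twist": [0,0,-0.04],"claw": 0},
    {"delta_pos": [-0.025,-0.1,0],"twist": [0,0,-0.08],"claw": 0},
    {"delta_pos": [-0.045,-0.15,0.01],"twist": [0,0,-0.08],"claw": 0},
    {"delta_pos": [-0.06,-0.19,0.02],"twist": [0,0,-0.08],"claw": 0},
    {"delta_pos": [-0.066,-0.203,0.03],"twist": [0,0,-0.08],"claw": 0}
  ]
}}

```text
time_s: 17.32
tool_pos: [0.5215, -0.2679, 0.2305]
eef_rot: [-179.9, -0.0, -178.3]
wrist_force: [0.1, -0.4, -4.9]
finger_gap: 0.0591
finger_force: 69.2
```

Run:
```python
from h import *
imaging.grab_frame("side")
f=imaging.grab_frame("wrist"); st();goto([.522,-.265,.092],182); v=f["frame"].copy()
p=(.714,-.258,.035)
for i in proj(f,place(p,np.array([[-.283,.12,.129],[-.283,-.12,.129],[-.117,-.14,.145],[-.117,.14,.145],[-.328,.06,.112],[-.328,-.06,.112]]))): cv2.circle(v,tuple(int(a) for a in i.round().clip(-99,999)),3,(0,255,0),-1)
cv2.imwrite("pics/w4.png",v[...,::-1])
```

```text
17.425 [ 0.5208 -0.2652  0.2296] [ 1.7996e+02 -1.6000e-01 -1.7818e+02] F [-0.88  0.61 -4.7 ] gap 0.0595 ff 69.2 q [ 21.  31.   4.  98.  -3.  51. 119.]
dpos [-1.600e-03  1.000e-04  1.376e-01] tw [ 0.0007 -0.0028 -0.0032]
```

View pics/w4.png

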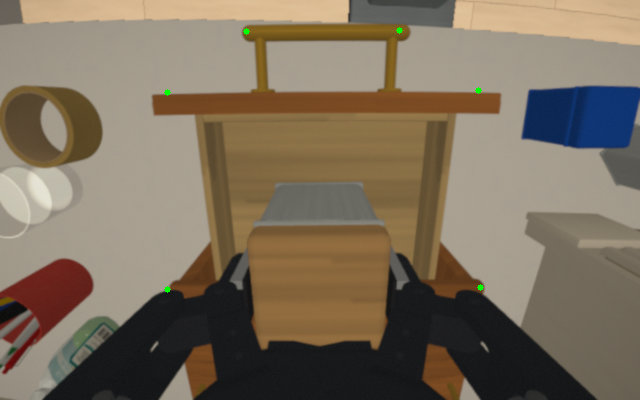

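The model dots sit on the handle, panel and cabinet edges, and the tin is between panel row 100 and cabinet edge row 288. Lowering.

Call:
{"op": "send_rows", "data": {
  "commands": [
    {"delta_pos": [-0.001,0,0.03],"twist": [0,0,0],"claw": 0},
    {"delta_pos": [-0.001,0,0.06],"twist": [0,0,0],"claw": 0},
    {"delta_pos": [-0.001,0,0.09],"twist": [0,0,0],"claw": 0},
    {"delta_pos": [-0.001,0,0.115],"twist": [0,0,0],"claw": 0},
    {"delta_pos": [-0.001,0,0.127],"twist": [0,0,0],"claw": 0}
  ]
}}

```text
time_s: 18.05
tool_pos: [0.5223, -0.2616, 0.1034]
eef_rot: [179.9, -0.1, -177.9]
wrist_force: [-0.2, 0.1, -3.9]
finger_gap: 0.0594
finger_force: 69.2
```

Call:
{"op": "send_rows", "data": {
  "commands": [
    {"delta_pos": [0,0,0.004],"twist": [0,0,0],"claw": 0},
    {"delta_pos": [0,0,0.008],"twist": [0,0,0],"claw": 0},
    {"delta_pos": [0,0,0.012],"twist": [0,0,0],"claw": 0},
    {"delta_pos": [0,0,0.014],"twist": [0,0,0],"claw": 0},
    {"delta_pos": [0,0,0.014],"twist": [0,0,0],"claw": 0}
  ]
}}

```text
time_s: 18.68
tool_pos: [0.5228, -0.2641, 0.0903]
eef_rot: [180.0, -0.0, -178.0]
wrist_force: [-0.2, -0.6, -5.3]
finger_gap: 0.0595
finger_force: 69.2
```

Call:
{"op": "send_rows", "data": {
  "commands": [
    {"delta_pos": [0,0,0.002],"twist": [0,0,0],"claw": 0},
    {"delta_pos": [0,0,0.003],"twist": [0,0,0],"claw": 0},
    {"delta_pos": [0,0,0.004],"twist": [0,0,0],"claw": 0},
    {"delta_pos": [0,0,0.004],"twist": [0,0,0],"claw": 0}
  ]
}}

```text
time_s: 19.18
tool_pos: [0.5228, -0.2641, 0.0872]
eef_rot: [-180.0, 0.0, -178.1]
wrist_force: [-2.7, 1.5, 5.8]
finger_gap: 0.0593
finger_force: 70.4
```

Touchdown: the vertical force went from -5 N to +6 N at the expected height. Releasing and rising.

Call:
{"op": "send_rows", "data": {
  "commands": [
    {"delta_pos": [0,0,0],"twist": [0,0,0],"claw": -0.6},
    {"delta_pos": [0,0,0],"twist": [0,0,0],"claw": -0.8},
    {"delta_pos": [0,0,0],"twist": [0,0,0],"claw": -0.9},
    {"delta_pos": [0,0,0],"twist": [0,0,0],"claw": -0.9}
  ]
}}

```text
time_s: 19.68
tool_pos: [0.5229, -0.2641, 0.0862]
eef_rot: [-180.0, 0.0, -178.0]
wrist_force: [0.1, -0.1, -0.2]
finger_gap: 0.0809
finger_force: 0.0
```

Call:
{"op": "send_rows", "data": {
  "commands": [
    {"delta_pos": [0,0,-0.02],"twist": [0,0,0],"claw": -0.9},
    {"delta_pos": [0,0,-0.06],"twist": [0,0,0],"claw": -0.9},
    {"delta_pos": [0,0,-0.11],"twist": [0,0,0],"claw": -0.9},
    {"delta_pos": [0,0,-0.14],"twist": [0,0,0],"claw": 0}
  ]
}}

```text
time_s: 20.18
tool_pos: [0.5236, -0.2645, 0.2288]
eef_rot: [-179.9, 0.2, -178.0]
wrist_force: [0.1, -0.3, -0.4]
finger_gap: 0.0653
finger_force: 0.0
```

Run:
```python
from h import *
imaging.grab_frame("side")
f=imaging.grab_frame("wrist"); st();goto([.386,-.264,.2],92);goto([.386,-.264,.101],92); v=f["frame"].copy()
p=(.714,-.258,.035)
for i in proj(f,place(p,np.array([[-.283,.12,.129],[-.283,-.12,.129],[-.328,.06,.112],[-.328,-.06,.112]]))): cv2.circle(v,tuple(int(a) for a in i.round().clip(-99,999)),3,(0,255,0),-1)
cv2.imwrite("pics/w5.png",v[...,::-1])
```

```text
20.275 [ 0.525  -0.2652  0.2301] [-179.81    0.39 -178.05] F [ 0.47 -0.23  0.22] gap 0.0505 ff 0.0 q [ 21.  31.   4.  98.  -3.  50. 119.]
dpos [0.1391 0.006  0.0291] tw [0.0027 0.008  1.5699]
dpos [0.1397 0.0064 0.1281] tw [0.0027 0.008  1.5699]
```

View pics/w5.png

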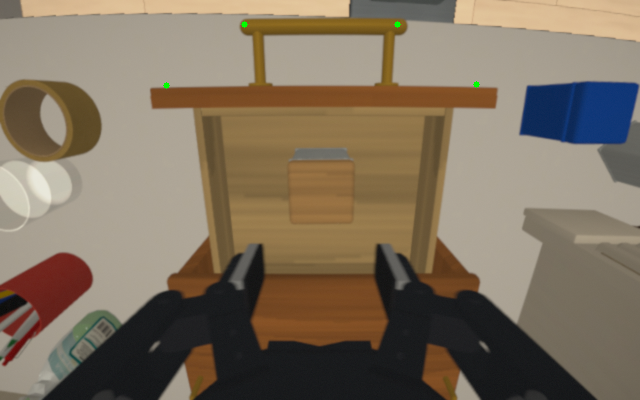

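The tin stands upright in the middle of the open drawer (lid at 290–355, 160–223) and the drawer is still at its stop. Going to the handle.

Call:
{"op": "send_rows", "data": {
  "commands": [
    {"delta_pos": [0.03,0,0],"twist": [0,0,0.17],"claw": 0},
    {"delta_pos": [0.06,0,0],"twist": [0,0,0.34],"claw": 0},
    {"delta_pos": [0.09,0.003,0],"twist": [0,0,0.51],"claw": 0},
    {"delta_pos": [0.12,0.006,0],"twist": [0,0,0.68],"claw": 0},
    {"delta_pos": [0.139,0.006,0],"twist": [0,0,0.85],"claw": 0}
  ]
}}

```text
time_s: 20.9
tool_pos: [0.3817, -0.2623, 0.2256]
eef_rot: [-180.0, -0.1, 132.9]
wrist_force: [0.9, 0.0, 1.1]
finger_gap: 0.0426
finger_force: 0.0
```

Call:
{"op": "send_rows", "data": {
  "commands": [
    {"delta_pos": [0,0,0],"twist": [0,0,0.17],"claw": 0},
    {"delta_pos": [0,0,0],"twist": [0,0,0.34],"claw": 0},
    {"delta_pos": [0,0,0],"twist": [0,0,0.51],"claw": 0},
    {"delta_pos": [0,0,0],"twist": [0,0,0.72],"claw": 0},
    {"delta_pos": [0,0,0],"twist": [0,0,0.72],"claw": 0}
  ]
}}

```text
time_s: 21.52
tool_pos: [0.3833, -0.2625, 0.2256]
eef_rot: [-179.9, -0.0, 92.1]
wrist_force: [0.6, -0.6, -0.1]
finger_gap: 0.0425
finger_force: 0.0
```

Run:
```python
from h import *
st();goto([.387,-.264,.101],92)
```

```text
21.525 [ 0.3833 -0.2625  0.2256] [-1.7991e+02 -1.0000e-02  9.2050e+01] F [ 0.6  -0.64 -0.13] gap 0.0425 ff 0.0 q [  9.  25.  30. 117. -18.  43.  53.]
dpos [-0.0016  0.0038  0.1246] tw [-0.0016 -0.0001  0.0009]
```

Call:
{"op": "send_rows", "data": {
  "commands": [
    {"delta_pos": [0,0.004,0.04],"twist": [0,0,0],"claw": 0},
    {"delta_pos": [0,0.004,0.08],"twist": [0,0,0],"claw": 0},
    {"delta_pos": [0,0.004,0.115],"twist": [0,0,0],"claw": 0},
    {"delta_pos": [0,0.004,0.123],"twist": [0,0,0],"claw": 0},
    {"delta_pos": [0,0.004,0.123],"twist": [0,0,0],"claw": 0}
  ]
}}

```text
time_s: 22.15
tool_pos: [0.3876, -0.2629, 0.1033]
eef_rot: [-180.0, -0.0, 92.0]
wrist_force: [-0.2, -0.6, 1.0]
finger_gap: 0.043
finger_force: 0.0
```

Call:
{"op": "send_rows", "data": {
  "commands": [
    {"delta_pos": [0,0,0],"twist": [0,0,0],"claw": 1},
    {"delta_pos": [0,0,0],"twist": [0,0,0],"claw": 1},
    {"delta_pos": [0,0,0],"twist": [0,0,0],"claw": 1},
    {"delta_pos": [0,0,0],"twist": [0,0,0],"claw": 1}
  ]
}}

```text
time_s: 22.65
tool_pos: [0.3877, -0.2631, 0.1045]
eef_rot: [179.9, 0.0, 92.0]
wrist_force: [-2.8, -0.2, 5.9]
finger_gap: 0.0097
finger_force: 58.5
```

Call:
{"op": "send_rows", "data": {
  "commands": [
    {"delta_pos": [0,0.004,0],"twist": [0,0,0],"claw": 1},
    {"delta_pos": [0,0.013,0],"twist": [0,0,0],"claw": 1},
    {"delta_pos": [0,0.026,0],"twist": [0,0,0],"claw": 1},
    {"delta_pos": [0,0.04,0],"twist": [0,0,0],"claw": 1},
    {"delta_pos": [0,0.055,0],"twist": [0,0,0],"claw": 1}
  ]
}}

```text
time_s: 23.28
tool_pos: [0.4436, -0.2611, 0.1045]
eef_rot: [179.9, 0.1, 92.0]
wrist_force: [1.0, -0.2, 4.6]
finger_gap: 0.0097
finger_force: 58.5
```

Call:
{"op": "send_rows", "data": {
  "commands": [
    {"delta_pos": [0,0.014,0],"twist": [0,0,0],"claw": 1},
    {"delta_pos": [0,0.028,0],"twist": [0,0,0],"claw": 1},
    {"delta_pos": [0,0.042,0],"twist": [0,0,0],"claw": 1},
    {"delta_pos": [0,0.055,0],"twist": [0,0,0],"claw": 1},
    {"delta_pos": [0,0.065,0],"twist": [0,0,0],"claw": 1}
  ]
}}

```text
time_s: 23.9
tool_pos: [0.5111, -0.2587, 0.1045]
eef_rot: [179.7, 0.1, 92.1]
wrist_force: [2.8, -0.7, 7.6]
finger_gap: 0.0102
finger_force: 58.9
```

Call:
{"op": "send_rows", "data": {
  "commands": [
    {"delta_pos": [0,0.008,0],"twist": [0,0,0],"claw": 1},
    {"delta_pos": [0,0.015,0],"twist": [0,0,0],"claw": 1},
    {"delta_pos": [0,0.021,0],"twist": [0,0,0],"claw": 1},
    {"delta_pos": [0,0.025,0],"twist": [0,0,0],"claw": 1},
    {"delta_pos": [0,0.028,0],"twist": [0,0,0],"claw": 1}
  ]
}}

```text
time_s: 24.52
tool_pos: [0.5371, -0.2578, 0.1045]
eef_rot: [179.9, 0.1, 92.0]
wrist_force: [-2.0, 0.4, 10.0]
finger_gap: 0.0101
finger_force: 59.5
```

Call:
{"op": "send_rows", "data": {
  "commands": [
    {"delta_pos": [0,0.003,0],"twist": [0,0,0],"claw": 1},
    {"delta_pos": [0,0.003,0],"twist": [0,0,0],"claw": 1}
  ]
}}

```text
time_s: 24.78
tool_pos: [0.5371, -0.2578, 0.1045]
eef_rot: [-179.9, -0.0, 92.0]
wrist_force: [-4.9, 1.4, 13.1]
finger_gap: 0.0095
finger_force: 59.7
```

Shut: x is back to 0.537, hard against the end. Releasing and withdrawing.

Call:
{"op": "send_rows", "data": {
  "commands": [
    {"delta_pos": [0,0,0],"twist": [0,0,0],"claw": 0},
    {"delta_pos": [0,0,0],"twist": [0,0,0],"claw": 0},
    {"delta_pos": [0,0,0],"twist": [0,0,0],"claw": 0},
    {"delta_pos": [0,0,-0.03],"twist": [0,0,0],"claw": 0},
    {"delta_pos": [0,0,-0.08],"twist": [0,0,0],"claw": 0}
  ]
}}

```text
time_s: 25.4
tool_pos: [0.5375, -0.2565, 0.1824]
eef_rot: [-179.8, -0.1, 92.0]
wrist_force: [1.5, -0.4, 0.2]
finger_gap: 0.0423
finger_force: 0.0
```

Call:
{"op": "send_rows", "data": {
  "commands": [
    {"delta_pos": [0,-0.02,-0.05],"twist": [0,0,0],"claw": 0},
    {"delta_pos": [0.03,-0.06,-0.08],"twist": [0,0,0],"claw": 0},
    {"delta_pos": [0.06,-0.1,-0.08],"twist": [0,0,0],"claw": 0},
    {"delta_pos": [0.06,-0.1,-0.08],"twist": [0,0,0],"claw": 0},
    {"delta_pos": [0.06,-0.1,-0.08],"twist": [0,0,0],"claw": 0}
  ]
}}

```text
time_s: 26.02
tool_pos: [0.4374, -0.2011, 0.2636]
eef_rot: [179.9, 0.0, 92.0]
wrist_force: [-0.6, -0.0, 0.4]
finger_gap: 0.0427
finger_force: 0.0
```

Run:
```python
from h import *
st(); f=imaging.grab_frame("top"); cv2.imwrite("pics/t9.png",f["frame"][...,::-1])
```

```text
26.025 [ 0.4374 -0.2011  0.2636] [1.7993e+02 4.0000e-02 9.2040e+01] F [-0.61 -0.04  0.4 ] gap 0.0427 ff 0.0 q [ -3.  23.  34. 112. -17.  49.  42.]
```

View pics/t9.png

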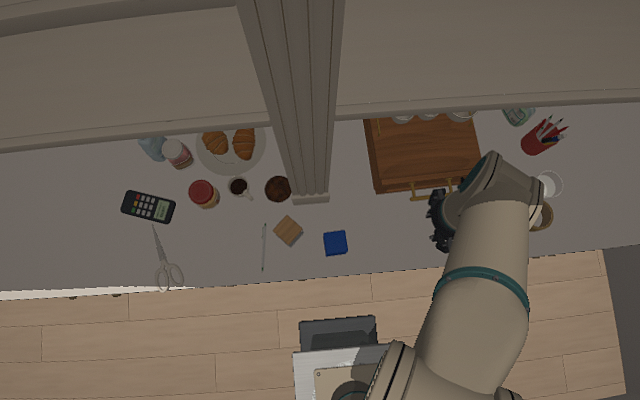

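The drawer is shut with its handle back at (415–450, 190). The light tin is at (288,230) as it started, the cup, muffin and jar haven't moved, and the arm is clear.

```bash
python3 -c "
from workcell import job; print(job.sign_off())"
```

```text
the job is handed in; nothing more can be done
None
```

Job handed in at about 26 s: the heavier tin (about 4.7 N against 2.2 N) went upright into the drawer, which is now shut; the lighter tin is back where it stood, and the cup, muffin and honey jar look unmoved in the last picture; the sign-off gave no verdict.

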